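# Line up moulded covers by size on the inspection rack

## Robot

A 6-joint arm with a two-finger parallel gripper is mounted at the origin on the work surface. World frame = base frame: x ahead of the robot, y to its left, z up, the work surface at z = 0. Lengths are in m, angles in rad, forces in N, time in s.
With the tool pointing down it reaches from about 0.3 to 0.875 m from the base axis. Payload 6.4 kg.
Tool frame: the origin (TCP) lies midway between the tips of the shut fingers; the grasp point (between the pads) lies 19 mm behind it; z points along the fingers, y is the line along which they close (so a half turn about z gives the same grasp; the last joint's range is limited). The gripper opens to 85 mm and grips with 20 to 120 N. Pads are 22 mm wide; open, the fingers measure 114 mm over their backs; the gripper's body (76 mm by 85 mm) begins 54 mm behind the grasp point. The pads swing forward as they close: fully open they stand 13 mm farther back than shut.
Start: joints at [0.921, 0.181, 1.607, -0, 1.354, -0.206], TCP at [0.247, 0.519, 0.231] pointing down, gripper open.
Joint ranges: [-2.99, 2.99], [-0.89, 2.07], [0.3, 2.58], [-1.14, 4.28], [0, 2.63], [-3.12, 3.12]. Speed limits (rad/s): [2.57, 2.57, 3.01, 3.14, 3.14, 3.14].

## Interface

Orientations are given as a unit quaternion [w, x, y, z].
In Python, from bench import ctrl gives the robot as it stands.
- The arm moves only by the tool send_rows, never from a script. Its argument "motion" is a list of rows, each a list of 7 numbers: the turn, a rotation vector about the tool's x, y, z in degrees, then the shift along the tool's x, y, z in mm, then the closure, from -1 (fully open) to 1 (shut). In form: [[rx, ry, rz, tx, ty, tz, grip], ...]. A call has exactly 10 rows; each row shifts and turns the commanded pose from where the row before left it, along the tool's axes as they then stand; what a row does not reach is not made up. A row lasts 1/10 s, in which the tool goes at most 50 mm and 8.59 degrees, less where a joint would pass 70% of its speed; a pose out of reach is approached as far as the arm can. A call is refused whole if a number of a shift passes 50 or a number of a turn 8.59, either way. A call with a gripper value outside its range is refused whole. The fingers move at their own pace and stop on an object; the grip force is fixed at half the most. Time passes only in rows, so rows that do not move let the fingers close, or fill a call up. It gives the time, the measured TCP pose, the force, the opening and the grip force at its end, in the units of the state.
- ctrl.get_obs(): the state, without advancing time (a new reading comes with each control period).
- ctrl.camera(name): name is "scene" or "side" or "wrist"; returns a dict with "color" (420x560x3 uint8, red, green, blue), "z_map" (420x560 float32, m along the optical axis (not along the pixel's ray), 0 where there is no reading), "mtx" (3x3 intrinsics, pixels), "extrinsics" (4x4, takes a point from camera to world coordinates); the wrist camera has in their place "hand_eye" (4x4, takes a point from camera to tool coordinates, whose origin is the TCP and whose axes are the flange's). Camera axes: x right, y down, z forward; pixel columns grow to the right and rows downward; lengths in m; the calibration is good to about 2 mm. A picture is of the moment at which its call begins: read the wrist's pose just before it.
- ctrl.hand_in(): hands the job in; it is judged then, once.
The state is a dict: "time_s": time; "q": joint angles; "dq": joint speeds; "joint_efforts": joint torques, N m; "eef_pos": TCP position; "eef_rot": TCP orientation; "wrist_force": force on the tool from outside, world axes, zero at the start; "torque": the same for the moment, N m; "opening": opening from 0.0 (shut) to 1.0 (fully open); "grasp_force": force on a finger pad.
Only numpy, scipy, OpenCV 4.12 (cv2) and the standard library are available. Lean on these libraries where they do the work, as an engineer would, in place of code of your own. Each camera call takes 0.05 s, during which the arm holds its last target. There are 200 camera calls.

## Task

Stand the four smoked arch covers upright on the rack's white pads in order of size, one to a pad: the smallest on the pad next to the upright end post, growing to the largest at the far end. Each must straddle lengthwise along its pad (square across the rack), centred on the pad's cross. Do not tip any cover over on the way, and leave the red flask where it stands.

Things in the scene. Friction and masses are not known exactly. Their poses are not given: they have to be found in the camera images.
- cover_s: the smallest of four loose smoked-black moulded covers: a half-round arch (a bent band) standing on its two feet, 50 mm span (its y axis, foot to foot), 36 mm deep (its x axis), band 4 mm thick; crown of the arch 25 mm above its underside. On the crown stands a flat gate tab to hold it by, 12 mm thick along y, 20 mm wide along x, its top 57 mm above the underside. Origin: centre of the underside, between the feet; z up.
- cover_m: the second smallest of four loose smoked-black moulded covers: a half-round arch (a bent band) standing on its two feet, 66 mm span (its y axis, foot to foot), 36 mm deep (its x axis), band 4 mm thick; crown of the arch 33 mm above its underside. On the crown stands a flat gate tab to hold it by, 12 mm thick along y, 20 mm wide along x, its top 65 mm above the underside. Origin: centre of the underside, between the feet; z up.
- cover_l: the second largest of four loose smoked-black moulded covers: a half-round arch (a bent band) standing on its two feet, 82 mm span (its y axis, foot to foot), 36 mm deep (its x axis), band 4 mm thick; crown of the arch 41 mm above its underside. On the crown stands a flat gate tab to hold it by, 12 mm thick along y, 20 mm wide along x, its top 73 mm above the underside. Origin: centre of the underside, between the feet; z up.
- cover_xl: the largest of four loose smoked-black moulded covers: a half-round arch (a bent band) standing on its two feet, 98 mm span (its y axis, foot to foot), 36 mm deep (its x axis), band 4 mm thick; crown of the arch 49 mm above its underside. On the crown stands a flat gate tab to hold it by, 12 mm thick along y, 20 mm wide along x, its top 81 mm above the underside. Origin: centre of the underside, between the feet; z up.
- pad_a: fixed white pad, number 1 of 4 along the rack counted in the direction of the pads' +y axis; 112 mm long (its x axis, across the rack), 44 mm wide (its y axis, along the rack), 3 mm thick, with a dark cross at its centre. Origin: centre of its underside, which lies on the 20 mm high rack, so the pad's top is 3 mm above the origin and 23 mm above the bench; neighbouring pads are 64 to 96 mm apart, centre to centre.
- pad_b: fixed white pad, number 2 of 4 along the rack counted in the direction of the pads' +y axis; 112 mm long (its x axis, across the rack), 44 mm wide (its y axis, along the rack), 3 mm thick, with a dark cross at its centre. Origin: centre of its underside, which lies on the 20 mm high rack, so the pad's top is 3 mm above the origin and 23 mm above the bench; neighbouring pads are 64 to 96 mm apart, centre to centre.
- pad_c: fixed white pad, number 3 of 4 along the rack counted in the direction of the pads' +y axis; 112 mm long (its x axis, across the rack), 44 mm wide (its y axis, along the rack), 3 mm thick, with a dark cross at its centre. Origin: centre of its underside, which lies on the 20 mm high rack, so the pad's top is 3 mm above the origin and 23 mm above the bench; neighbouring pads are 64 to 96 mm apart, centre to centre.
- pad_d: fixed white pad, number 4 of 4 along the rack counted in the direction of the pads' +y axis; 112 mm long (its x axis, across the rack), 44 mm wide (its y axis, along the rack), 3 mm thick, with a dark cross at its centre. Origin: centre of its underside, which lies on the 20 mm high rack, so the pad's top is 3 mm above the origin and 23 mm above the bench; neighbouring pads are 64 to 96 mm apart, centre to centre.
- end_post: the rack's end stop: a fixed dark upright steel block, 80 mm across the rack, 20 mm thick, 50 mm tall, standing on the rack beyond the first or the last pad (it may be at either end; at the other end lies only a thin flat aluminium strip). Origin: centre of its underside, at the rack's top, 20 mm above the bench.
- flask: the red drinking flask with black cap, 64 mm diameter, 190 mm tall, standing on the bench near the rack; a bystander. Origin: centre of its underside.
There are look-alikes about, which are no part of the job. Leave any yellow look-alike of the cover_xl alone. Leave any green look-alike of the cover_s alone.

How it is judged:
By the outcome, as a careful person would: the job done as asked, in the order asked, and still so for the second after the job is handed in, with the robot touching nothing.
It also fails if it takes over 112 s, if anything falls off the work surface, if the arm or the gripper's body presses on something with over 40 N, if the wrist force passes 120 N, or if a joint passes its speed limit or range.

## Working session

There is one attempt and no reset: what is moved stays moved. The work goes in short steps, Python scripts to look and compute and a tool call to move; the robot and the scene stay as the last step left them, time stands still between calls to the robot, and variables do not carry over. Pictures are saved under pics/ and viewed, at most 14 in all, crops included, and the job is handed in when it is done.

Besides the shell and the picture viewer there is one more tool, called after "Call:" as name(argument=value, ...), one argument or row to a line, values as JSON. send_rows: Moves the arm, as the interface text tells. Its arguments: {"type":"object","properties":{"motion":{"type":"array","items":{"type":"array","items":{"type":"number"}}}},"required":["motion"]}

```bash
mkdir -p pics; ls; python3 - <<'E'
from bench import ctrl
import cv2,numpy as np
o=ctrl.get_obs(); print(o)
for n in ("scene","side"):
    c=ctrl.camera(n); np.savez(f"{n}0.npz",**c); cv2.imwrite(f"pics/{n}0.png",c["color"][:,:,::-1]); print(n,c["mtx"],c["extrinsics"],(c["z_map"]>0).mean())
E
```

```text
pics
{'time_s': 0.0, 'q': array([ 9.20691732e-01,  1.81521925e-01,  1.60801392e+00,  2.44427278e-05,
        1.35378912e+00, -2.06297312e-01]), 'dq': array([ 0.0004485 , -0.00092621, -0.0002131 ,  0.00012331, -0.00117867,
        0.00042697]), 'joint_efforts': array([-3.66102693e-03, -4.44861817e+01, -3.51339447e+01, -3.71081369e-04,
        8.94131925e-03, -1.89390749e-05]), 'eef_pos': array([0.24653032, 0.51886096, 0.23039204]), 'eef_rot': array([-3.70514089e-04,  2.20089480e-01,  9.75479303e-01, -7.83001469e-04]), 'wrist_force': array([-0.77944309, -0.03472735, -0.59115546]), 'torque': array([-0.05283785, -0.00671129,  0.03871362]), 'grasp_force': 0.0, 'opening': 0.9980135187888444}
scene [[414.85167729   0.         280.97739387]
 [  0.         414.85167729 208.68247175]
 [  0.           0.           1.        ]] [[-0.45363269  0.54531985 -0.70487137  1.21303384]
 [ 0.89105339  0.29132132 -0.34807435  0.29938229]
 [ 0.01553221 -0.78597592 -0.61806197  0.65278941]
 [ 0.          0.          0.          1.        ]] 0.9959523809523809
side [[483.35400355   0.         279.63895508]
 [  0.         483.35400355 207.45625412]
 [  0.           0.           1.        ]] [[ 0.99354398 -0.07869167  0.08171892  0.4292637 ]
 [-0.1132184  -0.73353462  0.67015562 -0.77977152]
 [ 0.00720799 -0.67508117 -0.73770825  0.87601165]
 [ 0.          0.          0.          1.        ]] 0.9959438775510204
```

View pics/scene0.png

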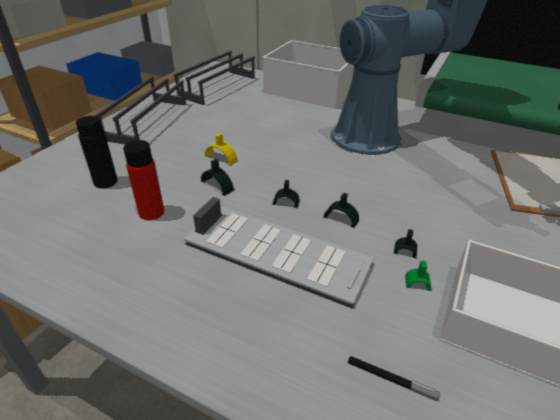

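View pics/side0.png

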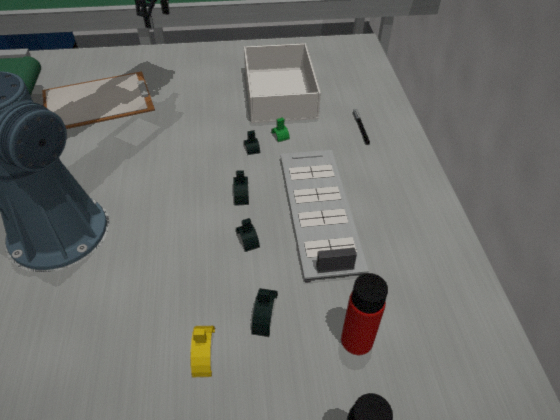

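```bash
cat > h.py <<'E'
import numpy as np,cv2
def cloud(c,E=None):
    E=c["extrinsics"] if E is None else E
    z=c["z_map"]; v,u=np.indices(z.shape); K=c["mtx"]
    p=np.stack([(u-K[0,2])/K[0,0]*z,(v-K[1,2])/K[1,1]*z,z],-1)
    return p@E[:3,:3].T+E[:3,3]
def blobs(mask,amin=40):
    n,l,s,ce=cv2.connectedComponentsWithStats(mask.astype(np.uint8),connectivity=8)
    return [(l==i,s[i],ce[i]) for i in range(1,n) if s[i,4]>=amin]
def proj(c,p,E=None):
    E=c["extrinsics"] if E is None else E
    q=(np.asarray(p)-E[:3,3])@E[:3,:3]; K=c["mtx"]
    return q[...,:2]/q[...,2:]*[K[0,0],K[1,1]]+[K[0,2],K[1,2]]
E
python3 - <<'E'
from h import *
for n in("scene","side"):
    c=dict(np.load(n+"0.npz")); P=cloud(c); col=c["color"].astype(int)
    inb=(P[...,0]>.25)&(P[...,0]<.95)&(abs(P[...,1])<.6)
    print(n,"bench z",np.median(P[inb][:,2]))
    dark=(col.max(-1)<70)&inb&(P[...,2]>.004)
    for m,s,ce in blobs(dark):
        p=P[m]; t=p[p[:,2]>p[:,2].max()-.012]
        r=cv2.minAreaRect((p[:,:2]*1000).astype(np.float32))
        print("dark",s,"zmax %.3f"%p[:,2].max(),"top",t.mean(0).round(3),"rect",np.round(r[0],0),np.round(r[1],0),round(r[2]))
    white=(col.min(-1)>205)&inb&(P[...,2]>.01)&(P[...,2]<.04)
    for m,s,ce in blobs(white,30): print("white",s,ce.round(1),P[m].mean(0).round(4))
E
```

```text
scene bench z 0.0005306087784900937
dark [  76  116   41   72 1757] zmax 0.187 top [ 0.594 -0.542  0.183] rect [ 592. -542.] [59. 58.] 37
dark [124 140  29  28 643] zmax 0.192 top [ 0.64  -0.343  0.188] rect [ 636. -345.] [57. 53.] 36
dark [201 158  33  37 468] zmax 0.084 top [ 0.462 -0.267  0.078] rect [ 461. -268.] [99. 39.] 73
dark [273 180  26  27 272] zmax 0.067 top [ 0.443 -0.068  0.062] rect [440. -69.] [38. 62.] 16
dark [324 193  35  34 395] zmax 0.076 top [0.439 0.081 0.071] rect [435.  81.] [78. 39.] 88
dark [194 200  28  34 491] zmax 0.071 top [ 0.631 -0.176  0.065] rect [ 623. -174.] [18. 81.] 79
dark [394 230  23  28 312] zmax 0.060 top [0.478 0.25  0.055] rect [475. 250.] [38. 49.] 9
dark [186 242 168  66 412] zmax 0.016 top [0.685 0.013 0.006] rect [686.  -1.] [ 10. 396.] 1
dark [348 357  64  33 515] zmax 0.016 top [0.797 0.285 0.011] rect [796. 284.] [ 12. 108.] 1
side bench z 0.0005556460310606193
dark [160   0  10  15 115] zmax 0.283 top [0.267 0.557 0.277] rect [266. 556.] [23. 18.] 0
dark [354 116  16  29 125] zmax 0.016 top [0.793 0.278 0.01 ] rect [794. 285.] [ 12. 130.] 2
dark [244 131  16  23 244] zmax 0.061 top [0.474 0.242 0.055] rect [474. 242.] [36. 51.] 8
dark [233 171  16  34 436] zmax 0.078 top [0.435 0.072 0.072] rect [434.  66.] [66. 35.] 88
dark [236 218  24  33 442] zmax 0.068 top [ 0.441 -0.077  0.064] rect [440. -77.] [36. 65.] 16
dark [316 249  40  24 757] zmax 0.073 top [ 0.622 -0.191  0.069] rect [ 622. -190.] [22. 80.] 89
dark [ 351  273   37   41 1170] zmax 0.194 top [ 0.635 -0.355  0.19 ] rect [ 645. -290.] [184.  57.] 82
dark [251 289  27  48 841] zmax 0.085 top [ 0.462 -0.275  0.08 ] rect [ 462. -275.] [98. 36.] 74
dark [341 314  11  31  75] zmax 0.128 top [ 0.607 -0.363  0.124] rect [ 606. -355.] [ 2. 19.] 9
dark [347 393  46  27 937] zmax 0.190 top [ 0.591 -0.546  0.185] rect [ 590. -542.] [38. 59.] 83
```

```bash
python3 - <<'E'
import cv2,numpy as np
a=cv2.imread("pics/scene0.png")[125:300,180:445]; b=cv2.imread("pics/side0.png")[115:385,180:400]
a=cv2.resize(a,None,fx=3,fy=3,interpolation=2)[:,:795]; cv2.imwrite("pics/cropA.png",a)
E
```

```text
(no output)
```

View pics/cropA.png

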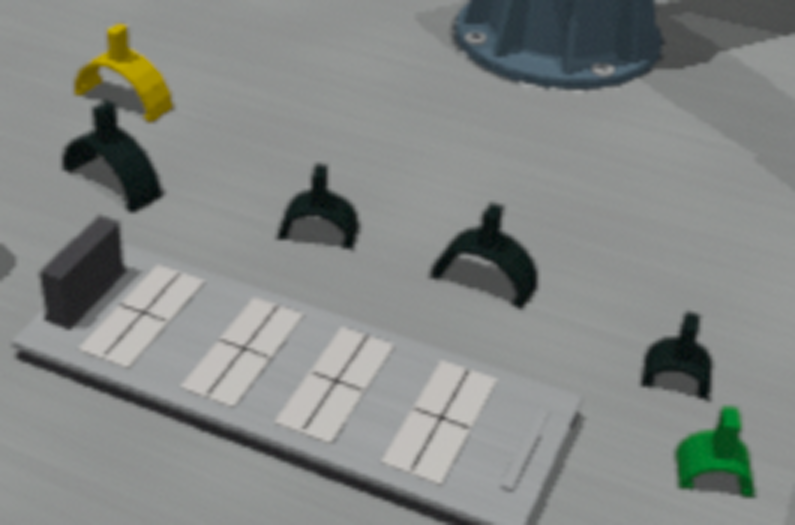

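```bash
python3 - <<'E'
from h import *
from bench import ctrl
for n in("scene","side"):
    c=dict(np.load(n+"0.npz")); P=cloud(c); col=c["color"].astype(int)
    R=(P[...,0]>.5)&(P[...,0]<.85)&(P[...,1]>-.3)&(P[...,1]<.3)&(P[...,2]>.012)&(P[...,2]<.035)
    g=col.min(-1); print(n,np.percentile(g[R],[10,30,50,70,90,97]))
    w=R&(g>175); k=cv2.morphologyEx(w.astype(np.uint8),cv2.MORPH_CLOSE,np.ones((3,3)))
    for m,s,ce in blobs(k,120):
        r=cv2.minAreaRect(np.array((P[m][:,:2]*1000),np.float32)); print(s,P[m].mean(0).round(4),np.round(r[0],1),np.round(r[1],0),round(r[2],1))
c=ctrl.camera("wrist"); print(c["mtx"],c["hand_eye"].round(4))
E
```

```text
scene [117. 154. 156. 161. 187. 188.]
[207 214  40  33 545] [ 0.6268 -0.127   0.0276] [905.2  50.6] [787.  89.] 32.5
[241 225  39  35 593] [ 0.6232 -0.0417  0.0242] [900.9  97.8] [739.  81.] 26.6
[272 234  38  38 646] [0.6233 0.0346 0.0251] [895.6 138.7] [708.  73.] 20.9
[308 246  37  40 700] [0.6213 0.1151 0.0241] [892.  184.8] [679.  64.] 14.3
side [115. 144. 146. 150. 174. 175.]
[[369.65613868   0.         286.79032309]
 [  0.         369.65613868 210.84898757]
 [  0.           0.           1.        ]] [[ 2.000e-04 -9.505e-01 -3.108e-01  7.970e-02]
 [ 1.000e+00 -1.000e-04  9.000e-04  1.100e-03]
 [-9.000e-04 -3.108e-01  9.505e-01 -1.430e-01]
 [ 0.000e+00  0.000e+00  0.000e+00  1.000e+00]]
```

Call:
send_rows(
  motion=[
    [0,0,-8.46,0,0,0,-1],
    [0,0,-8.46,0,0,0,-1],
    [0,0,-8.46,0,0,0,-1],
    [0,0,0,-21,-39,-1,-1],
    [0,0,0,-21,-39,-1,-1],
    [0,0,0,-21,-39,-1,-1],
    [0,0,0,-21,-39,-1,-1],
    [0,0,0,-21,-39,-1,-1],
    [0,0,0,-21,-39,-1,-1],
    [0,0,0,-21,-39,-1,-1],
  ],
)

```text
time_s: 1.15
eef_pos: [0.394, 0.2446, 0.2383]
eef_rot: [0.0, 0.0, 1.0, 0.0]
wrist_force: [0.7, 0.9, 0.3]
opening: 0.998
grasp_force: 0.0
```

Call:
send_rows(
  motion=[
    [0,0,0,-22.5,-41,-2,-1],
    [0,0,0,-22.5,-41,-2,-1],
    [0,0,0,-22.5,-41,-2,-1],
    [0,0,0,-22.5,-41,-2,-1],
    [0,0,0,-22.5,-41,-2,-1],
    [0,0,0,-22.5,-41,-2,-1],
    [0,0,0,0,0,0,-1],
    [0,0,0,0,0,0,-1],
    [0,0,0,0,0,0,-1],
    [0,0,0,0,0,0,-1],
  ],
)

```text
time_s: 2.15
eef_pos: [0.5278, 0.0015, 0.2501]
eef_rot: [-0.0, -0.001, 1.0, 0.0]
wrist_force: [-0.6, -0.6, -0.3]
opening: 1.0
grasp_force: 0.0
```

```bash
cat >> h.py <<'E'
from scipy.spatial.transform import Rotation as Ro
def wrist(ctrl,name):
    o=ctrl.get_obs(); c=ctrl.camera("wrist")
    T=np.eye(4); q=o["eef_rot"]; T[:3,:3]=Ro.from_quat([q[1],q[2],q[3],q[0]]).as_matrix(); T[:3,3]=o["eef_pos"]
    c["extrinsics"]=T@c["hand_eye"]; np.savez(name+".npz",**c); cv2.imwrite(f"pics/{name}.png",c["color"][:,:,::-1])
    print("t",o["time_s"],"pos",o["eef_pos"].round(4),"quat",q.round(4),"q",o["q"].round(2)); return c
E
python3 - <<'E'
from h import *
from bench import ctrl
wrist(ctrl,"w1")
E
```

```text
t 2.15 pos [0.5278 0.0015 0.2501] quat [-2.e-04 -5.e-04  1.e+00  2.e-04] q [-0.22  0.06  1.7   0.    1.38 -1.79]
```

View pics/w1.png

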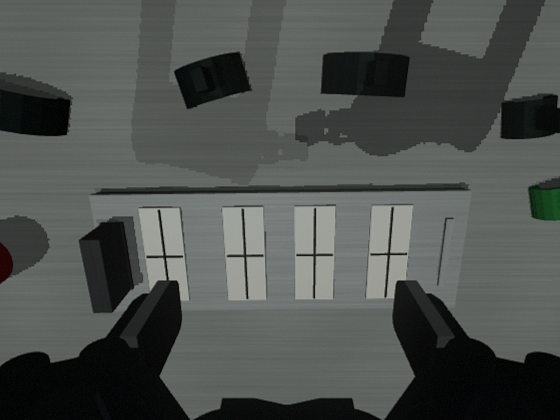

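```bash
cat > meas.py <<'E'
from h import *
H={"s":.057,"m":.065,"l":.073,"xl":.081}
def pads(c):
    P=cloud(c); g=c["color"].min(-1).astype(int)
    R=(abs(P[...,2]-.023)<.012)&(P[...,0]>.5)&(P[...,0]<.75)&(abs(P[...,1])<.25)
    t=.72*np.percentile(g[R],99.5)
    K=c["mtx"];E=c["extrinsics"]; out=[]
    k=cv2.morphologyEx(((g>t)).astype(np.uint8),cv2.MORPH_CLOSE,np.ones((5,5)))
    for m,s,ce in blobs(k,600):
        cn=max(cv2.findContours(m.astype(np.uint8),0,2)[0],key=cv2.contourArea)[:,0].astype(float)
        d=np.c_[(cn-K[:2,2])/K[0,0],np.ones(len(cn))]@E[:3,:3].T
        X=E[:3,3]+d*((.023-E[2,3])/d[:,2:]); r=cv2.minAreaRect((X[:,:2]*1000).astype(np.float32))
        if 30<min(r[1])<55: 
            b=cv2.boxPoints(r); e=max([b[1]-b[0],b[2]-b[1]],key=np.linalg.norm); a=np.degrees(np.arctan2(e[1],e[0]))
            out.append((ce.round(),np.round(r[0],1),np.round(r[1],0),round((a+90)%180-90,1)))
    return out
def covers(c,box=(.35,.95,-.45,.45)):
    P=cloud(c); col=c["color"].astype(int)
    zb=0; m=(col.max(-1)<75)&(P[...,2]>.006)&(P[...,2]<.12)&(P[...,0]>box[0])&(P[...,0]<box[1])&(P[...,1]>box[2])&(P[...,1]<box[3])
    for mm,s,ce in blobs(m,100):
        p=P[mm]; zt=np.percentile(p[:,2],99.5)
        top=p[p[:,2]>zt-.004]; tr=cv2.minAreaRect((top[:,:2]*1000).astype(np.float32))
        r=cv2.minAreaRect((p[:,:2]*1000).astype(np.float32)); b=cv2.boxPoints(r); e=max([b[1]-b[0],b[2]-b[1]],key=np.linalg.norm)
        print(ce.round(),"ztop %.4f"%zt,"tabtop",np.round(tr[0],1),np.round(tr[1],0),len(top),"foot",np.round(r[0],1),np.round(r[1],0),"spanang %.1f"%(np.degrees(np.arctan2(e[1],e[0]))%180))
E
python3 - <<'E'
from meas import *
for n in("w1","scene0","side0"):
    c=dict(np.load(n+".npz")); print(n)
    for p in pads(c): print(*p)
    covers(c)
E
```

```text
w1
[211.  78.] ztop 0.0675 tabtop [440.  -71.5] [20. 12.] 367 foot [439.8 -71.1] [36. 65.] spanang 106.1
[365.  73.] ztop 0.0753 tabtop [434.9  78.5] [12. 20.] 392 foot [434.8  78. ] [81. 36.] spanang 87.7
[ 31. 114.] ztop 0.0487 tabtop [ 467.5 -250.9] [12. 36.] 411 foot [ 470.6 -240.8] [38. 37.] spanang 74.3
[531. 118.] ztop 0.0584 tabtop [474.7 243. ] [19.  2.] 90 foot [474.3 246.1] [36. 46.] spanang 99.3
[543. 203.] ztop 0.0249 tabtop [561.7 280.8] [36. 10.] 100 foot [563.1 280.2] [37. 19.] spanang 18.5
[396. 190.] ztop 0.0216 tabtop [548.2 116.9] [  1. 148.] 136 foot [549.1 119. ] [  3. 152.] spanang 91.0
[206. 192.] ztop 0.0215 tabtop [550.9 -80.6] [  1. 243.] 183 foot [551.8 -81.4] [  3. 244.] spanang 90.8
[390. 251.] ztop 0.0254 tabtop [617.5 120.6] [105.  26.] 208 foot [617.5 120.6] [105.  26.] spanang 7.4
[245. 253.] ztop 0.0251 tabtop [620.6 -43. ] [ 36. 101.] 227 foot [620.6 -43. ] [ 36. 101.] spanang 161.2
[314. 251.] ztop 0.0252 tabtop [619.5  33.2] [100.  37.] 223 foot [619.5  33.2] [100.  37.] spanang 19.8
[163. 248.] ztop 0.0254 tabtop [ 610.9 -135. ] [77. 36.] 193 fo
[... 996 characters left out ...]
 0.0157 tabtop [793.6 289. ] [ 10. 138.] 41 foot [793.3 295.1] [ 12. 150.] spanang 91.9
[252. 143.] ztop 0.0593 tabtop [474.6 243.2] [15. 16.] 19 foot [474.3 241.5] [38. 47.] spanang 91.8
[240. 188.] ztop 0.0760 tabtop [435.1  74. ] [11. 17.] 22 foot [434.6  66. ] [65. 36.] spanang 87.2
[248. 234.] ztop 0.0681 tabtop [440.  -75.5] [18. 10.] 32 foot [440.2 -77. ] [36. 64.] spanang 106.5
[336. 260.] ztop 0.0726 tabtop [ 621.6 -188.1] [78. 19.] 218 foot [ 621.7 -189. ] [79. 23.] spanang 0.4
[263. 311.] ztop 0.0838 tabtop [ 462.  -274.1] [13. 20.] 54 foot [ 461.7 -274.5] [97. 36.] spanang 73.8
[346. 328.] ztop 0.1195 tabtop [ 607.2 -360.2] [ 2. 21.] 10 foot [ 606.9 -355.8] [ 5. 32.] spanang 98.4
```

```bash
sed -i 's/t=.72\*/t=.85*/' meas.py; python3 - <<'E'
from meas import *
for n in("w1","scene0","side0"):
    c=dict(np.load(n+".npz")); print(n); K=c["mtx"];E=c["extrinsics"]
    for p in pads(c): print(*p)
    if n=="w1":
        for u in [(165,256),(246,255),(315,254),(388,254)]:
            d=E[:3,:3]@[(u[0]-K[0,2])/K[0,0],(u[1]-K[1,2])/K[1,1],1]; print((E[:3,3]+d*(.023-E[2,3])/d[2]).round(4))
        g=c["color"].min(-1); print(g[230,160:170],g[230,190:200])
E
```

```text
w1
[244. 253.] [620.7 -43.4] [110.  43.] 0.7
[314. 252.] [619.7  32.8] [110.  43.] 1.2
[388. 249.] [619.  114.1] [110.  43.] 0.8
[164. 246.] [ 621.3 -131.4] [109.  43.] 0.7
[ 0.6219 -0.1306  0.023 ]
[ 0.6206 -0.0417  0.023 ]
[0.6194 0.0339 0.023 ]
[0.6193 0.1139 0.023 ]
[ 78   7  61 145 159 157 155 155 154 157] [116 116 117 115 117 118 116 117 119 116]
scene0
[227. 229.] [ 619.6 -130.8] [113.  46.] 0.5
[260. 241.] [618.3 -43.6] [115.  47.] 0.3
side0
```

Call:
send_rows(
  motion=[
    [0,0,0,22,-18.2,25,-1],
    [0,0,0,22,-18.2,25,-1],
    [0,0,0,22,-18.2,25,-1],
    [0,0,0,22,-18.2,25,-1],
    [0,0,-8,0,0,20,-1],
    [0,0,-8,0,0,20,-1],
    [0,0,0,0,0,10,-1],
    [0,0,0,0,0,10,-1],
    [0,0,0,0,0,0,-1],
    [0,0,0,0,0,0,-1],
  ],
)

```text
time_s: 3.2
eef_pos: [0.4408, -0.0725, 0.0908]
eef_rot: [0.0, -0.138, 0.99, -0.0]
wrist_force: [-0.6, 0.2, 0.5]
opening: 0.996
grasp_force: 0.0
```

Call:
send_rows(
  motion=[
    [0,0,0,0,0,20,-1],
    [0,0,0,0,0,20,-1],
    [0,0,0,0,0,12.5,-1],
    [0,0,0,0,0,0,-1],
    [0,0,0,0,0,0,1],
    [0,0,0,0,0,0,1],
    [0,0,0,0,0,0,1],
    [0,0,0,0,0,0,1],
    [0,0,0,0,0,0,1],
    [0,0,0,0,0,0,1],
  ],
)

```text
time_s: 4.2
eef_pos: [0.4407, -0.0728, 0.0382]
eef_rot: [0.0, -0.139, 0.99, -0.0]
wrist_force: [-0.8, -0.1, 4.0]
opening: 0.133
grasp_force: 60.9
```

Call:
send_rows(
  motion=[
    [0,0,0,0,0,-15,1],
    [0,0,0,0,0,-25,1],
    [0,0,0,-45.3,-5.1,-15,1],
    [0,0,0,-45.3,-5.1,-15,1],
    [0,0,0,-45.3,-5.1,-15,1],
    [0,0,0,-45.3,-5.1,-5,1],
    [0,0,8.08,0,0,0,1],
    [0,0,8.08,0,0,0,1],
    [0,0,8.08,0,0,0,1],
    [0,0,8.08,0,0,0,1],
  ],
)

```text
time_s: 5.2
eef_pos: [0.62, -0.0423, 0.1272]
eef_rot: [-0.001, 0.145, 0.989, 0.0]
wrist_force: [-0.3, 0.2, 0.5]
opening: 0.134
grasp_force: 60.3
```

Call:
send_rows(
  motion=[
    [0,0,8.08,0,0,0,1],
    [0,0,8.08,0,0,0,1],
    [0,0,8.08,0,0,0,1],
    [0,0,8.08,0,0,7,1],
    [0,0,8.08,0,0,7,1],
    [0,0,8.08,0,0,7,1],
    [0,0,8.08,0,0,7,1],
    [0,0,8.08,0,0,7,1],
    [0,0,8.08,0,0,7,1],
    [0,0,0,0,0,0,1],
  ],
)

```text
time_s: 6.2
eef_pos: [0.6191, -0.0422, 0.0843]
eef_rot: [-0.001, 0.702, 0.712, -0.001]
wrist_force: [0.4, 0.3, 0.1]
opening: 0.129
grasp_force: 60.3
```

```bash
python3 - <<'E'
from h import *
from bench import ctrl
o=ctrl.get_obs();print(o["wrist_force"],o["opening"])
wrist(ctrl,"w2")
E
```

```text
[0.41407966 0.28657092 0.13187832] 0.12899857043650487
t 6.2 pos [ 0.6191 -0.0422  0.0843] quat [-1.200e-03  7.019e-01  7.123e-01 -7.000e-04] q [-0.26  0.44  1.59 -0.    1.11 -0.27]
```

View pics/w2.png

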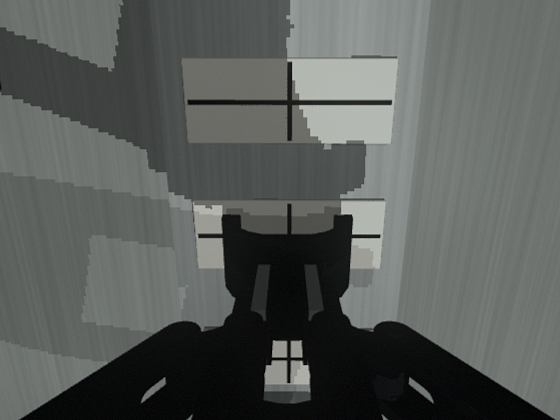

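Call:
send_rows(
  motion=[
    [0,0,0,-0.6,1.3,6,1],
    [0,0,0,0,0,6,1],
    [0,0,0,0,0,4,1],
    [0,0,0,0,0,3,1],
    [0,0,0,0,0,2,1],
    [0,0,0,0,0,1,1],
    [0,0,0,0,0,0.5,1],
    [0,0,0,0,0,0,1],
    [0,0,0,0,0,0,1],
    [0,0,0,0,0,0,1],
  ],
)

```text
time_s: 7.25
eef_pos: [0.6216, -0.0431, 0.0635]
eef_rot: [0.0, 0.701, 0.713, 0.0]
wrist_force: [-0.3, -0.1, -0.2]
opening: 0.132
grasp_force: 60.3
```

Call:
send_rows(
  motion=[
    [0,0,0,0,-1,0.6,1],
    [0,0,0,0,0,0.6,1],
    [0,0,0,0,0,0.6,1],
    [0,0,0,0,0,0.5,1],
    [0,0,0,0,0,0,1],
    [0,0,0,0,0,0,0.6],
    [0,0,0,0,0,0,0.3],
    [0,0,0,0,0,0,-0.2],
    [0,0,0,0,0,0,-0.8],
    [0,0,0,0,0,0,-1],
  ],
)

```text
time_s: 8.25
eef_pos: [0.6205, -0.0431, 0.0609]
eef_rot: [-0.0, 0.701, 0.713, -0.0]
wrist_force: [-0.3, -0.0, 0.5]
opening: 0.847
grasp_force: 0.0
```

```bash
python3 - <<'E'
from meas import *
from bench import ctrl
o=ctrl.get_obs();print(o["wrist_force"],o["opening"])
covers(wrist(ctrl,"w3"))
E
```

```text
[-0.32650465 -0.04180524  0.47217459] 0.8472468462620069
t 8.25 pos [ 0.6205 -0.0431  0.0609] quat [-0.      0.7015  0.7127 -0.    ] q [-0.26  0.48  1.6  -0.    1.07 -0.28]
[282. 101.] ztop 0.0253 tabtop [619.6  32.6] [102.  38.] 1700 foot [619.6  32.6] [102.  38.] spanang 20.2
[278. 210.] ztop 0.0236 tabtop [619.7 -21.1] [40.  1.] 116 foot [619.7 -21.2] [40.  1.] spanang 0.9
[168. 218.] ztop 0.0236 tabtop [557.7 -27.9] [ 7. 15.] 122 foot [557.7 -28. ] [ 7. 15.] spanang 170.9
[287. 270.] ztop 0.0900 tabtop [621.  -40.2] [12. 20.] 1620 foot [619.9 -49.9] [86. 86.] spanang 47.1
[154. 327.] ztop 0.1199 tabtop [570.1 -32.7] [35.  9.] 1131 foot [572.9 -75.3] [35. 94.] spanang 93.6
[420. 327.] ztop 0.1199 tabtop [671.5 -31.1] [34.  8.] 1131 foot [667.  -32.6] [39. 21.] spanang 36.5
[259. 351.] ztop 0.0235 tabtop [ 613.7 -109.2] [94.  3.] 351 foot [ 613.7 -109.2] [94.  3.] spanang 1.2
[286. 383.] ztop 0.0249 tabtop [ 622.7 -129.2] [ 34. 105.] 663 foot [ 622.7 -129.2] [ 34. 105.] spanang 166.0
```

Call:
send_rows(
  motion=[
    [0,0,0,0,0,-40,-1],
    [0,0,-8.17,0,0,-40,-1],
    [0,0,-8.17,0,0,-20,-1],
    [0,0,0,45.7,-7.7,0,-1],
    [0,0,0,45.7,-7.7,0,-1],
    [0,0,0,45.7,-7.7,0,-1],
    [0,0,0,45.7,-7.7,0,-1],
    [0,0,0,45.7,-7.7,0,-1],
    [0,0,0,45.7,-7.7,0,-1],
    [0,0,0,45.7,-7.7,0,-1],
  ],
)

```text
time_s: 9.3
eef_pos: [0.4732, 0.248, 0.1612]
eef_rot: [0.0, 0.593, 0.805, 0.0]
wrist_force: [0.9, -0.1, -0.0]
opening: 1.0
grasp_force: 0.0
```

Call:
send_rows(
  motion=[
    [0,0,-8.17,0,0,0,-1],
    [0,0,-8.17,0,0,0,-1],
    [0,0,-8.17,0,0,0,-1],
    [0,0,-8.17,0,0,0,-1],
    [0,0,-8.17,0,0,0,-1],
    [0,0,-8.17,0,0,0,-1],
    [0,0,-8.17,0,0,0,-1],
    [0,0,-8.17,0,0,0,-1],
    [0,0,-8.17,0,0,0,-1],
    [0,0,-8.17,0,0,0,-1],
  ],
)

```text
time_s: 10.3
eef_pos: [0.4742, 0.2465, 0.161]
eef_rot: [0.0, -0.081, 0.997, 0.0]
wrist_force: [-0.1, 1.1, -1.2]
opening: 1.001
grasp_force: 0.0
```

```bash
python3 - <<'E'
from meas import *
from bench import ctrl
c=wrist(ctrl,"w4"); covers(c,(.43,.52,.2,.3)); 
g=ctrl.camera("scene"); covers(g,(.55,.68,-.13,0.1)); np.savez("scene1.npz",**g)
E
```

```text
t 10.3 pos [0.4742 0.2465 0.161 ] quat [ 0.     -0.081   0.9967  0.    ] q [ 0.26  0.17  1.77  0.    1.2  -1.48]
[288. 194.] ztop 0.0593 tabtop [473.6 248.3] [20. 11.] 457 foot [473.9 248.6] [37. 50.] spanang 99.6
[260. 235.] ztop 0.0898 tabtop [621.4 -37.9] [17. 12.] 31 foot [622.4 -39.1] [64. 33.] spanang 1.6
```

Call:
send_rows(
  motion=[
    [0,0,0,0.2,1.9,40,-1],
    [0,0,0,0,0,40,-1],
    [0,0,0,0,0,30,-1],
    [0,0,0,0,0,15,-1],
    [0,0,0,0,0,6,-1],
    [0,0,0,0,0,0,-0.3],
    [0,0,0,0,0,0,1],
    [0,0,0,0,0,0,1],
    [0,0,0,0,0,0,1],
    [0,0,0,0,0,0,1],
  ],
)

```text
time_s: 11.4
eef_pos: [0.4742, 0.2485, 0.0308]
eef_rot: [0.001, -0.078, 0.997, 0.0]
wrist_force: [-0.7, -0.6, 0.1]
opening: 0.144
grasp_force: 0.0
```

Call:
send_rows(
  motion=[
    [0,0,0,0,0,0,1],
    [0,0,0,0,0,0,1],
    [0,0,0,0,0,0,1],
    [0,0,0,0,0,-30,1],
    [0,0,0,0,0,-50,1],
    [0,0,0,0,0,-50,1],
    [0,0,0,-9.56,-44.2,0,1],
    [0,0,0,-9.56,-44.2,0,1],
    [0,0,0,-9.56,-44.2,0,1],
    [0,0,0,-9.56,-44.2,0,1],
  ],
)

```text
time_s: 12.4
eef_pos: [0.5392, 0.0781, 0.1601]
eef_rot: [0.0, -0.078, 0.997, -0.0]
wrist_force: [-0.6, 0.7, -0.1]
opening: 0.126
grasp_force: 60.4
```

Call:
send_rows(
  motion=[
    [0,0,0,-9.56,-44.2,0,1],
    [0,0,0,-9.56,-44.2,0,1],
    [0,0,0,-9.56,-44.2,0,1],
    [0,0,0,-9.56,-44.2,0,1],
    [0,0,0,-9.56,-44.2,0,1],
    [0,0,8.18,0,0,0,1],
    [0,0,8.18,0,0,0,1],
    [0,0,8.18,0,0,0,1],
    [0,0,8.18,0,0,0,1],
    [0,0,0,0,0,0,1],
  ],
)

```text
time_s: 13.4
eef_pos: [0.6203, -0.1312, 0.1595]
eef_rot: [-0.0, 0.207, 0.978, 0.0]
wrist_force: [0.1, -0.2, -0.1]
opening: 0.124
grasp_force: 60.4
```

```bash
python3 - <<'E'
from meas import *
from bench import ctrl
c=wrist(ctrl,"w5"); covers(c,(.55,.7,-.1,.0))
for p in pads(c): print(*p)
E
```

```text
t 13.4 pos [ 0.6203 -0.1312  0.1595] quat [-4.000e-04  2.066e-01  9.784e-01  1.000e-04] q [-0.4   0.38  1.51  0.    1.25 -1.55]
[402. 148.] ztop 0.0904 tabtop [620.7 -41.4] [12. 20.] 702 foot [620.6 -38.3] [107.  50.] spanang 4.6
[501. 136.] [632.5  32.9] [86. 43.] 0.8
[277. 192.] [ 611.8 -131.4] [90. 43.] 0.6
[405. 201.] [649.7 -42.9] [54. 43.] 0.6
```

View pics/w5.png

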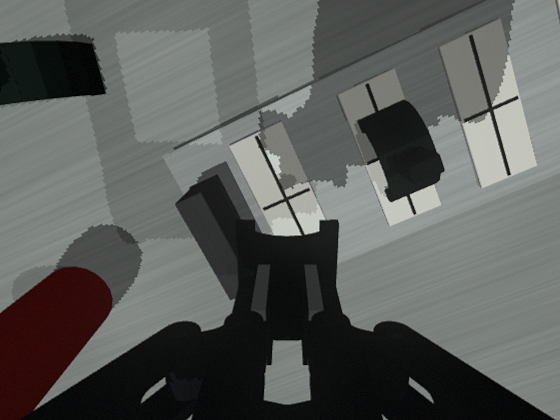

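Call:
send_rows(
  motion=[
    [0,0,8.17,0,0,0,1],
    [0,0,8.17,0,0,0,1],
    [0,0,8.17,0,0,5,1],
    [0,0,8.17,0,0,10,1],
    [0,0,8.17,0,0,15,1],
    [0,0,8.17,0,0,15,1],
    [0,0,8.17,0,0,15,1],
    [0,0,8.17,0,0,10,1],
    [0,0,0,0,0,10,1],
    [0,0,0,0,0,0,1],
  ],
)

```text
time_s: 14.45
eef_pos: [0.6194, -0.1307, 0.0782]
eef_rot: [-0.001, 0.7, 0.715, -0.001]
wrist_force: [-0.6, 1.0, -0.8]
opening: 0.127
grasp_force: 60.4
```

Call:
send_rows(
  motion=[
    [0,0,0,-0.8,0.8,8,1],
    [0,0,0,0,0,7,1],
    [0,0,0,0,0,5,1],
    [0,0,0,0,0,3,1],
    [0,0,0,0,0,1,1],
    [0,0,0,0,0,0.8,1],
    [0,0,0,0,0,0,1],
    [0,0,0,0,0,0,1],
    [0,0,0,0,0,0,1],
    [0,0,0,0,0,0,1],
  ],
)

```text
time_s: 15.45
eef_pos: [0.6215, -0.1321, 0.0554]
eef_rot: [0.0, 0.702, 0.712, 0.0]
wrist_force: [0.6, -0.9, -0.7]
opening: 0.129
grasp_force: 60.4
```

Call:
send_rows(
  motion=[
    [0,0,0,0,0,0.8,1],
    [0,0,0,0,0,0.8,1],
    [0,0,0,0,0,0.6,1],
    [0,0,0,0,0,0,1],
    [0,0,0,0,0,0,1],
    [0,0,0,0,0,0,0.6],
    [0,0,0,0,0,0,0.3],
    [0,0,0,0,0,0,-0.2],
    [0,0,0,0,0,0,-0.8],
    [0,0,0,0,0,0,-1],
  ],
)

```text
time_s: 16.45
eef_pos: [0.6213, -0.132, 0.0528]
eef_rot: [-0.0, 0.702, 0.712, -0.0]
wrist_force: [-0.2, -0.1, -0.2]
opening: 0.845
grasp_force: 0.0
```

Call:
send_rows(
  motion=[
    [0,0,0,0,0,-40,-1],
    [0,0,0,0,0,-40,-1],
    [0,0,0,0,0,-30,-1],
    [0,0,0,-27.4,-32.2,0,-1],
    [0,0,0,-27.4,-32.2,0,-1],
    [0,0,0,-27.4,-32.2,0,-1],
    [0,0,0,-27.4,-32.2,0,-1],
    [0,0,0,-27.4,-32.2,0,-1],
    [0,0,-8.08,0,0,0,-1],
    [0,0,-8.08,0,0,0,-1],
  ],
)

```text
time_s: 17.45
eef_pos: [0.4615, -0.2727, 0.1632]
eef_rot: [0.0, 0.594, 0.805, -0.0]
wrist_force: [-0.1, -0.1, -0.3]
opening: 0.996
grasp_force: 0.0
```

Call:
send_rows(
  motion=[
    [0,0,-8.08,0,0,0,-1],
    [0,0,-8.08,0,0,0,-1],
    [0,0,-8.08,0,0,0,-1],
    [0,0,-8.08,0,0,0,-1],
    [0,0,-8.08,0,0,0,-1],
    [0,0,-8.08,0,0,0,-1],
    [0,0,-8.08,0,0,0,-1],
    [0,0,0,0,0,0,-1],
    [0,0,0,0,0,0,-1],
    [0,0,0,0,0,0,-1],
  ],
)

```text
time_s: 18.45
eef_pos: [0.4625, -0.2715, 0.163]
eef_rot: [0.0, 0.144, 0.99, -0.0]
wrist_force: [-0.3, -0.2, -0.2]
opening: 0.998
grasp_force: 0.0
```

```bash
python3 - <<'E'
from meas import *
from bench import ctrl
c=wrist(ctrl,"w6"); covers(c,(.38,.7,-.36,0.)); 
for p in pads(c): print(*p)
E
```

```text
t 18.45 pos [ 0.4625 -0.2715  0.163 ] quat [ 0.      0.1441  0.9896 -0.    ] q [-0.75  0.17  1.77  0.    1.21 -2.03]
[286. 200.] ztop 0.0831 tabtop [ 461.5 -270.4] [12. 20.] 559 foot [ 462.1 -270.3] [97. 37.] spanang 74.0
[474. 244.] ztop 0.0211 tabtop [ 551.5 -133.6] [  4. 143.] 405 foot [ 553.3 -129.5] [ 13. 151.] spanang 93.8
[501. 323.] ztop 0.0809 tabtop [ 616.6 -131.1] [ 5. 19.] 98 foot [ 615.4 -130.9] [79. 53.] spanang 35.0
[438. 292.] ztop 0.0251 tabtop [ 588.1 -170.7] [23. 17.] 48 foot [ 587.9 -165. ] [35. 17.] spanang 35.3
[264. 376.] ztop 0.0691 tabtop [ 609.7 -335.8] [38.  7.] 155 foot [ 617.2 -333.4] [56. 18.] spanang 50.5
[480. 281.] [ 599.8 -131.6] [66. 43.] 0.8
```

View pics/w6.png

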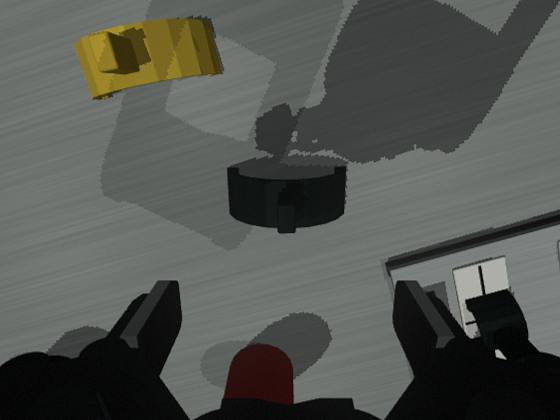

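Call:
send_rows(
  motion=[
    [0,0,0,0.5,0.9,35,-1],
    [0,0,0,0,0,35,-1],
    [0,0,0,0,0,25,-1],
    [0,0,0,0,0,10,-1],
    [0,0,0,0,0,4,-1],
    [0,0,0,0,0,0,-0.3],
    [0,0,0,0,0,0,1],
    [0,0,0,0,0,0,1],
    [0,0,0,0,0,0,1],
    [0,0,0,0,0,0,1],
  ],
)

```text
time_s: 19.5
eef_pos: [0.4626, -0.2707, 0.0546]
eef_rot: [0.0, 0.143, 0.99, -0.0]
wrist_force: [0.1, 0.9, -0.7]
opening: 0.141
grasp_force: 0.2
```

Call:
send_rows(
  motion=[
    [0,0,0,0,0,0,1],
    [0,0,0,0,0,0,1],
    [0,0,0,0,0,0,1],
    [0,0,0,0,0,-30,1],
    [0,0,0,0,0,-45,1],
    [0,0,0,0,0,-45,1],
    [0,0,0,-4.6,45.8,0,1],
    [0,0,0,-4.6,45.8,0,1],
    [0,0,0,-4.6,45.8,0,1],
    [0,0,0,-4.6,45.8,0,1],
  ],
)

```text
time_s: 20.5
eef_pos: [0.5319, -0.0983, 0.1739]
eef_rot: [0.0, 0.143, 0.99, -0.0]
wrist_force: [-0.1, -0.2, -0.6]
opening: 0.129
grasp_force: 59.7
```

Call:
send_rows(
  motion=[
    [0,0,0,-4.6,45.8,0,1],
    [0,0,0,-4.6,45.8,0,1],
    [0,0,0,-4.6,45.8,0,1],
    [0,0,0,-4.6,45.8,0,1],
    [0,0,0,-4.6,45.8,0,1],
    [0,0,8.08,0,0,0,1],
    [0,0,8.08,0,0,0,1],
    [0,0,8.08,0,0,0,1],
    [0,0,8.08,0,0,0,1],
    [0,0,8.08,0,0,0,1],
  ],
)

```text
time_s: 21.5
eef_pos: [0.6181, 0.1133, 0.1733]
eef_rot: [-0.0, 0.478, 0.878, -0.0]
wrist_force: [0.3, -0.3, -0.9]
opening: 0.13
grasp_force: 59.7
```

Call:
send_rows(
  motion=[
    [0,0,8.08,0,0,0,1],
    [0,0,8.08,0,0,10,1],
    [0,0,8.08,0,0,15,1],
    [0,0,8.08,0,0,15,1],
    [0,0,0,0,0,15,1],
    [0,0,0,0,0,10,1],
    [0,0,0,0,0,5,1],
    [0,0,0,0,0,0,1],
    [0,0,0,0,0,0,1],
    [0,0,0,0,0,0,1],
  ],
)

```text
time_s: 22.5
eef_pos: [0.6191, 0.1132, 0.1049]
eef_rot: [0.001, 0.702, 0.713, 0.001]
wrist_force: [-0.4, 0.3, -0.3]
opening: 0.124
grasp_force: 59.7
```

Call:
send_rows(
  motion=[
    [0,0,0,0,0,8,1],
    [0,0,0,0,0,7,1],
    [0,0,0,0,0,5,1],
    [0,0,0,0,0,3,1],
    [0,0,0,0,0,1,1],
    [0,0,0,0,0,1,1],
    [0,0,0,0,0,0.8,1],
    [0,0,0,0,0,0.6,1],
    [0,0,0,0,0,0,1],
    [0,0,0,0,0,0,1],
  ],
)

```text
time_s: 23.5
eef_pos: [0.6186, 0.1132, 0.0778]
eef_rot: [0.0, 0.702, 0.712, 0.0]
wrist_force: [-0.2, 0.9, 0.2]
opening: 0.124
grasp_force: 59.9
```

Call:
send_rows(
  motion=[
    [0,0,0,0,0,0.5,1],
    [0,0,0,0,0,0,1],
    [0,0,0,0,0,0,0.6],
    [0,0,0,0,0,0,0.3],
    [0,0,0,0,0,0,-0.2],
    [0,0,0,0,0,0,-0.8],
    [0,0,0,0,0,0,-1],
    [0,0,0,0,0,0,-1],
    [0,0,0,0,0,-40,-1],
    [0,0,0,0,0,-40,-1],
  ],
)

```text
time_s: 24.5
eef_pos: [0.617, 0.1132, 0.1563]
eef_rot: [-0.001, 0.702, 0.712, -0.001]
wrist_force: [0.1, -0.2, 0.9]
opening: 1.002
grasp_force: 0.0
```

Call:
send_rows(
  motion=[
    [0,0,0,-8.1,-46.1,0,-1],
    [0,0,0,-8.1,-46.1,0,-1],
    [0,0,0,-8.1,-46.1,0,-1],
    [0,0,0,-8.1,-46.1,0,-1],
    [0,0,-7.9,0,0,0,-1],
    [0,0,-7.9,0,0,0,-1],
    [0,0,-7.9,0,0,0,-1],
    [0,0,-7.9,0,0,0,-1],
    [0,0,-7.9,0,0,0,-1],
    [0,0,-7.9,0,0,0,-1],
  ],
)

```text
time_s: 25.5
eef_pos: [0.4346, 0.078, 0.1573]
eef_rot: [0.0, 0.354, 0.935, 0.0]
wrist_force: [0.1, 0.4, -0.5]
opening: 1.005
grasp_force: 0.0
```

Call:
send_rows(
  motion=[
    [0,0,-7.9,0,0,0,-1],
    [0,0,-7.9,0,0,0,-1],
    [0,0,-7.9,0,0,0,-1],
    [0,0,-7.9,0,0,0,-1],
    [0,0,-7.9,0,0,0,-1],
    [0,0,0,0,0,0,-1],
    [0,0,0,0,0,0,-1],
    [0,0,0,0,0,0,-1],
    [0,0,0,0,0,0,-1],
    [0,0,0,0,0,0,-1],
  ],
)

```text
time_s: 26.5
eef_pos: [0.4345, 0.0781, 0.1571]
eef_rot: [-0.0, 0.02, 1.0, 0.0]
wrist_force: [0.2, 0.2, 0.2]
opening: 1.001
grasp_force: 0.0
```

```bash
python3 - <<'E'
from meas import *
from bench import ctrl
c=wrist(ctrl,"w7"); covers(c,(.36,.5,-.1,.2)); 
E
```

```text
t 26.5 pos [0.4345 0.0781 0.1571] quat [-0.      0.0199  0.9998  0.    ] q [-0.09 -0.04  2.    0.    1.18 -1.62]
[286. 201.] ztop 0.0751 tabtop [434.5  78.8] [12. 20.] 543 foot [434.8  78.7] [82. 37.] spanang 87.6
```

Descend .157 → .046: 111 mm.

Call:
send_rows(
  motion=[
    [0,0,0,0,0.6,35,-1],
    [0,0,0,0,0,35,-1],
    [0,0,0,0,0,25,-1],
    [0,0,0,0,0,12,-1],
    [0,0,0,0,0,4,-1],
    [0,0,0,0,0,0,-0.3],
    [0,0,0,0,0,0,1],
    [0,0,0,0,0,0,1],
    [0,0,0,0,0,0,1],
    [0,0,0,0,0,0,1],
  ],
)

```text
time_s: 27.55
eef_pos: [0.435, 0.0786, 0.0467]
eef_rot: [0.001, 0.019, 1.0, -0.0]
wrist_force: [0.6, -0.1, 0.5]
opening: 0.145
grasp_force: 0.1
```

Call:
send_rows(
  motion=[
    [0,0,0,0,0,0,1],
    [0,0,0,0,0,0,1],
    [0,0,0,0,0,0,1],
    [0,0,0,0,0,-30,1],
    [0,0,0,0,0,-45,1],
    [0,0,0,0,0,-45,1],
    [0,0,0,-46.6,-9.6,0,1],
    [0,0,0,-46.6,-9.6,0,1],
    [0,0,0,-46.6,-9.6,0,1],
    [0,0,0,-46.6,-9.6,0,1],
  ],
)

```text
time_s: 28.55
eef_pos: [0.6208, 0.0326, 0.1661]
eef_rot: [0.0, 0.019, 1.0, -0.0]
wrist_force: [-0.3, -0.4, 0.3]
opening: 0.131
grasp_force: 59.7
```

Call:
send_rows(
  motion=[
    [0,0,7.9,0,0,0,1],
    [0,0,7.9,0,0,0,1],
    [0,0,7.9,0,0,0,1],
    [0,0,7.9,0,0,0,1],
    [0,0,7.9,0,0,0,1],
    [0,0,7.9,0,0,0,1],
    [0,0,7.9,0,0,0,1],
    [0,0,7.9,0,0,0,1],
    [0,0,7.9,0,0,0,1],
    [0,0,7.9,0,0,0,1],
  ],
)

```text
time_s: 29.55
eef_pos: [0.6189, 0.0331, 0.1655]
eef_rot: [-0.0, 0.653, 0.757, -0.0]
wrist_force: [1.4, -0.0, -0.8]
opening: 0.129
grasp_force: 59.7
```

Call:
send_rows(
  motion=[
    [0,0,7.9,0,0,0,1],
    [0,0,0,0,0,10,1],
    [0,0,0,0,0,15,1],
    [0,0,0,0,0,15,1],
    [0,0,0,0,0,15,1],
    [0,0,0,0,0,10,1],
    [0,0,0,0,0,5,1],
    [0,0,0,0,0,0,1],
    [0,0,0,0,0,0,1],
    [0,0,0,0,0,0,1],
  ],
)

```text
time_s: 30.55
eef_pos: [0.62, 0.0329, 0.097]
eef_rot: [0.001, 0.702, 0.713, 0.0]
wrist_force: [0.6, -0.8, -0.1]
opening: 0.13
grasp_force: 59.7
```

Contact is expected at 0.0695; 27.3 mm to go.

Call:
send_rows(
  motion=[
    [0,0,0,0,-0.3,8,1],
    [0,0,0,0,0,7,1],
    [0,0,0,0,0,5,1],
    [0,0,0,0,0,3,1],
    [0,0,0,0,0,1,1],
    [0,0,0,0,0,1,1],
    [0,0,0,0,0,0.8,1],
    [0,0,0,0,0,0.8,1],
    [0,0,0,0,0,0.6,1],
    [0,0,0,0,0,0,1],
  ],
)

```text
time_s: 31.55
eef_pos: [0.6193, 0.033, 0.0698]
eef_rot: [0.0, 0.702, 0.712, 0.0]
wrist_force: [-1.4, 0.2, 4.3]
opening: 0.129
grasp_force: 60.6
```

Call:
send_rows(
  motion=[
    [0,0,0,0,0,0,1],
    [0,0,0,0,0,0,1],
    [0,0,0,0,0,0,0.6],
    [0,0,0,0,0,0,0.3],
    [0,0,0,0,0,0,-0.2],
    [0,0,0,0,0,0,-0.8],
    [0,0,0,0,0,0,-1],
    [0,0,0,0,0,0,-1],
    [0,0,0,0,0,-40,-1],
    [0,0,0,0,0,-40,-1],
  ],
)

```text
time_s: 32.55
eef_pos: [0.6176, 0.0332, 0.1481]
eef_rot: [-0.002, 0.702, 0.712, -0.001]
wrist_force: [1.4, -0.4, 0.8]
opening: 0.996
grasp_force: 0.0
```

Call:
send_rows(
  motion=[
    [0,0,0,0,0,-45,-1],
    [0,0,0,-11,-30,-30,-1],
    [0,0,0,-11,-30,-30,-1],
    [0,0,0,-11,-30,-10,-1],
    [0,0,-8.1,0,0,0,-1],
    [0,0,-8.1,0,0,0,-1],
    [0,0,-8.1,0,0,0,-1],
    [0,0,-8.1,0,0,0,-1],
    [0,0,-8.1,0,0,0,-1],
    [0,0,-8.1,0,0,0,-1],
  ],
)

```text
time_s: 33.55
eef_pos: [0.5295, -0.0013, 0.264]
eef_rot: [0.0, 0.344, 0.939, -0.0]
wrist_force: [0.6, -0.1, -0.4]
opening: 1.002
grasp_force: 0.0
```

Call:
send_rows(
  motion=[
    [0,0,-8.1,0,0,0,-1],
    [0,0,-8.1,0,0,0,-1],
    [0,0,-8.1,0,0,0,-1],
    [0,0,-8.1,0,0,0,-1],
    [0,0,-8.1,0,0,0,-1],
    [0,0,0,0,0,0,-1],
    [0,0,0,0,0,0,-1],
    [0,0,0,0,0,0,-1],
    [0,0,0,0,0,0,-1],
    [0,0,0,0,0,0,-1],
  ],
)

```text
time_s: 34.55
eef_pos: [0.5295, -0.0013, 0.2639]
eef_rot: [0.0, 0.001, 1.0, -0.0]
wrist_force: [0.3, -0.6, -0.2]
opening: 0.999
grasp_force: 0.0
```

```bash
python3 - <<'E'
from meas import *
from bench import ctrl
c=wrist(ctrl,"w8"); P=cloud(c); col=c["color"].astype(int)
m=(col.max(-1)<75)&(P[...,2]>.029)&(P[...,2]<.12)&(P[...,0]>.55)&(P[...,0]<.7)&(abs(P[...,1])<.16)
for mm,s,ce in blobs(m,100):
    p=P[mm]; zt=np.percentile(p[:,2],99.5); t=p[p[:,2]>zt-.004]
    for q in (t,p):
        r=cv2.minAreaRect((q[:,:2]*1000).astype(np.float32)); b=cv2.boxPoints(r); e=max([b[1]-b[0],b[2]-b[1]],key=np.linalg.norm)
        print(ce.round(),round(zt,4),np.round(r[0],1),np.round(r[1]),round((np.degrees(np.arctan2(e[1],e[0]))+90)%180-90,1))
for p in pads(c): print(*p)
s=ctrl.camera("scene"); cv2.imwrite("pics/scene2.png",cv2.resize(s["color"][120:320,150:420,::-1],None,fx=2.9,fy=2.9))
E
```

```text
t 34.55 pos [ 0.5295 -0.0013  0.2639] quat [ 0.e+00  7.e-04  1.e+00 -0.e+00] q [-0.23  0.05  1.68 -0.    1.41 -1.8 ]
[399. 248.] 0.106 [614.9 115.8] [21.  9.] 71.6
[399. 248.] 0.106 [617.5 115. ] [96. 37.] 0.7
[320. 250.] 0.0984 [619.   34.4] [13. 20.] -89.5
[320. 250.] 0.0984 [615.7  34.4] [75. 36.] 0.7
[248. 252.] 0.0904 [620.1 -41.1] [12. 20.] -87.7
[248. 252.] 0.0904 [620.1 -41. ] [65. 36.] 0.8
[165. 254.] 0.0823 [ 621.5 -129.8] [12. 20.] -88.8
[165. 254.] 0.0823 [ 621.  -130.2] [49. 37.] 1.0
[167. 216.] [ 583.5 -132. ] [34. 43.] -89.1
[246. 212.] [590.6 -44.1] [43. 49.] -0.1
```

View pics/w8.png

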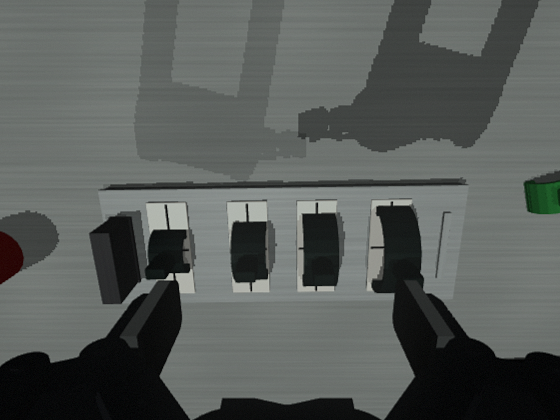

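View pics/scene2.png

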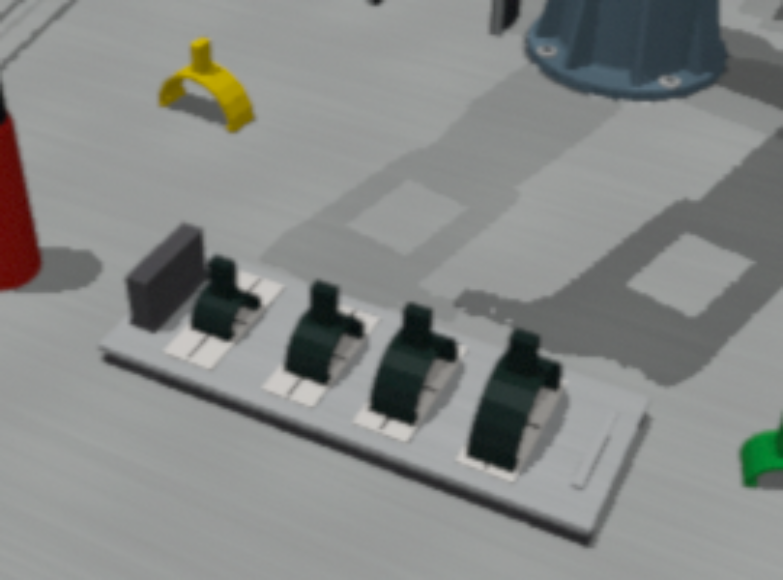

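All four covers stand on their pads in order of size. Each is within about 2 mm of its cross and square to within 1°, and the gripper is clear. Handing in.

```bash
python3 -c "
from bench import ctrl
print(ctrl.hand_in())"
```

```text
the job is handed in; nothing more can be done
None
```

The job is handed in: cover_s, cover_m, cover_l and cover_xl stand upright on the pads from the end post outward, each measured within about 2 mm of its cross and 1° of square, and the arm never touched the flask or the look-alikes. The hand-in returned no verdict.

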